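# Shut and lock the fume filter box

### The arm

A 6-joint arm with a two-finger parallel gripper is mounted at the origin on the work surface. World frame = base frame: x ahead of the robot, y to its left, z up, the work surface at z = 0. Lengths are in m, angles in rad, forces in N, time in s.
With the tool pointing down it reaches from about 0.225 to 0.875 m from the base axis. Payload 3.4 kg.
Tool frame: the origin (TCP) lies at the very end of the fingers, on their centre line; the grasp point (between the pads) lies 19 mm behind it; z points along the fingers, y is the direction in which the jaws open and shut (so a half turn about z gives the same grasp; the last joint's range is limited). The gripper opens to 85 mm and grips with 20 to 120 N. Pads are 22 mm wide; open, the fingers measure 114 mm over their backs; the gripper's body (76 mm by 85 mm) begins 54 mm behind the grasp point. The pads swing forward as they close: fully open they stand 13 mm farther back than shut.
Start: joints at [1.107, 0.276, 1.505, -0, 1.361, -0.121], TCP at [0.193, 0.542, 0.231] pointing down, gripper open.
Joint ranges: [-2.89, 2.89], [-0.75, 2.08], [0.22, 2.7], [-1.18, 4.32], [0.11, 2.71], [-2.7, 2.7]. Speed limits (rad/s): [2.57, 2.57, 3.14, 3.14, 3.14, 3.14].

### API

Orientations are given as a unit quaternion [w, x, y, z].
In Python, from rig import manip gives the robot as it stands. The module is installed in compiled form; this text tells all that it offers.
- The arm moves only by the tool carry_out, never from a script. Its argument "moves" is one flat list of numbers, 5 for each row, row after row: the opening in per cent of the stroke, from 0 (shut) to 100 (fully open), then the shift along the world's x, y, z in cm, then the turn about the world's z in rad. A call has exactly 10 rows; each row shifts and turns the commanded pose from where the row before left it; what a row does not reach is not made up. A row lasts 1/10 s, in which the tool goes at most 50 mm and 8.59 degrees, less where a joint would pass 70% of its speed; a pose out of reach is approached as far as the arm can. A call is refused whole if a number of a shift passes 5 or a number of a turn 0.15, either way. A call with a gripper value outside its range is refused whole. The fingers move at their own pace and stop on an object; "squeeze" is the grip in N (left out, the last holds). Time passes only in rows, so rows that do not move let the fingers close, or fill a call up. It gives the time, the measured TCP pose, the force and the opening at its end, in the units of the state.
- manip.get_state(): the state, without advancing time (a new reading comes with each control period).
- manip.get_image(name): name is "scene" or "top" or "wrist"; returns the picture (420x560x3 uint8, red, green, blue); there is no depth.
- manip.camera_info(name): a dict with "fov_y" (degrees; the focal length in pixels is half the picture's height over the tangent of half this angle, whatever the lens; pixels are square), "cx", "cy" (the principal point, pixels), "dist" ([k1, k2, p1, p2, k3] as OpenCV has them; the pictures are not rectified), "rvec" (rotation vector, rad) and "tvec" (3), from world to camera coordinates, as OpenCV has them; the wrist camera has in their place "hand_eye" (4x4, takes a point from camera to tool coordinates, whose origin is the TCP and whose axes are the flange's). Camera axes: x right, y down, z forward; pixel columns grow to the right and rows downward; lengths in m; the calibration is good to about 2 mm. A picture is of the moment at which its call begins: read the wrist's pose just before it. camera_info takes no time and is no camera call.
- manip.sign_off(): hands the job in, once; it reports no verdict.
The state is a dict: "clock": time; "qpos": joint angles; "qd": joint speeds; "effort": joint torques, N m; "position": TCP position; "ee_rot": TCP orientation; "contact_force": force on the tool from outside, world axes, zero at the start; "moment": the same for the moment, N m; "width": finger opening in m.
Only numpy, scipy, OpenCV 4.12 (cv2) and the standard library are available. Lean on these libraries where they do the work, as an engineer would, in place of code of your own. Each camera call takes 0.05 s, during which the arm holds its last target. There are 200 camera calls.

### The job

With your fingertips, press the lid, which stands ajar, of the fume filter box fully shut, then set your fingertips in the slot of the round black fastener on the lid and turn it clockwise a quarter turn until it stops, with its slot lined up with the two green dots, so that the lid is locked. Grasp and lift nothing, never raise the lid, and leave the paint jar, the paint dish and the glass bowl where they stand.

Things in the scene. Friction and masses are not known exactly. Their poses are not given: they have to be found in the camera images.
- filter_box: Grey open-topped fume filter box fixed to the bench, 280 mm (its x) by 240 mm (its y) by 110 mm high. Origin: centre of its underside on the bench. Its x axis points from its front (nearest the robot) to its back, where a short black hose stub (80 mm wide, centred 60 mm up) sticks out 66 mm; z is up.
- lid (a joint): Hinge angle of the aluminium lid, rad: 0 = fully shut (hard stop), grows as the front edge rises. It starts 0.12 to 0.32 rad open. The hinge line runs along the box's y at the back, 140 mm behind the box's origin, 110 mm above the bench. The hinge is stiff: the lid stays where it is left and needs about 2 N down at its front edge to close.
- press_spot (a point): Point on the lid's top face, 262 mm from the hinge line, 22 mm in from the lid's front edge, on the lid's middle line: a free place to press. The clear strip between front edge and fastener is 49 mm deep. The lid is 284 mm by 244 mm, 12 mm thick; when shut its top face is 122 mm above the bench. The point's axes are the lid's (x to the back, z out of the top face).
- slot (a point): Centre of the slot's floor, on the turning axis of the round black fastener (110 mm diameter, 20 mm high, turning axis square to the lid, on its middle line 180 mm from the hinge line). The slot is 30 mm wide, open at both ends, 106 mm long, 16 mm deep; its floor (orange) is 4 mm above the lid's top face (126 mm above the bench when shut). The point turns with the fastener: its x axis runs along the slot, z out of the lid.
- fastener (a joint): Angle of the fastener, rad, growing clockwise seen from above: 0 = open (slot along the box's y, towards the two red dots; hard stop), 1.571 = locked (slot along the box's x, towards the two green dots; hard stop). It starts between 0 and 0.35 and stays where it is left; turning takes about 0.1 N m. Under the lid it carries a cam that goes under a ledge of the box from about 0.9 rad on, and then holds the lid shut; with the lid up it does not catch.
- paint_jar_mid (a point): Bystander: closed glass paint jar with yellow band and white cap, 56 mm diameter, 70 mm high, loose on the bench beside the box. Point at its centre, half-way up.
- paint_dish_mid (a point): Bystander: red open dish, 100 mm diameter, 30 mm high, loose on the bench beside the box. Point at its centre, half-way up.
- glass_bowl_mid (a point): Bystander: open glass bowl with blue rim, 150 mm diameter at the rim, 100 mm high, loose on the bench to one side of the box. Point at its centre, half-way up.

How it is judged:
On the way, in this order (a step that is already met when the one before it is completed fails the run):
1. the lid is pressed shut (within 0.02 rad) (value of joint lid below 0.02 rad), for 0.2 s.
2. the fastener is turned clockwise to its locked stop with the lid shut (value of joint fastener above 1.43 rad and value of joint lid below 0.02 rad), for 0.2 s.
At the end, for the whole second after the job is handed in: The lid is shut (within 0.02 rad), the fastener is at rest within 0.14 rad (8 degrees) of its locked stop, and the jar, dish and bowl are within 30 mm of where they started (all of step 2 and velocity of joint fastener between -0.05 and 0.05 rad/s and distance of each of paint_jar_mid, paint_dish_mid, glass_bowl_mid from where it was at the start of the episode below 0.03 m); the robot touches nothing.
It fails at once if the lid is lifted (opened beyond 0.42 rad) (value of joint lid above 0.42 rad).
It fails at once if the fastener is turned (beyond 0.9 rad) while the lid is open by more than 0.05 rad (value of joint fastener above 0.9 rad and value of joint lid above 0.05 rad).
It fails at once if the paint jar is moved or lifted by more than 30 mm (distance of paint_jar_mid from where it was at the start of the episode above 0.03 m).
It fails at once if the paint dish is moved or lifted by more than 30 mm (distance of paint_dish_mid from where it was at the start of the episode above 0.03 m).
It fails at once if the glass bowl is moved or lifted by more than 30 mm (distance of glass_bowl_mid from where it was at the start of the episode above 0.03 m).
It also fails if it takes over 48 s, if anything falls off the work surface, if the arm or the gripper's body presses on something with over 40 N, if the wrist force passes 120 N, or if a joint passes its speed limit or range.

## Working session

There is one attempt and no reset: what is moved stays moved. The work goes in short steps, Python scripts to look and compute and a tool call to move; the robot and the scene stay as the last step left them, time stands still between calls to the robot, and variables do not carry over. Pictures are saved under pics/ and viewed, about 8 in all and at most 12, crops included, and the job is handed in when it is done.

Besides the shell and the picture viewer there is one more tool, called after ">>>" as name(argument=value, ...) on one line, values as JSON. carry_out: Moves the arm, as the interface text tells. Its arguments: {"type":"object","properties":{"moves":{"type":"array","items":{"type":"number"}},"squeeze":{"type":"number"}},"required":["moves"]}

```bash
mkdir -p pics; python3 - <<'E'
from rig import manip
import cv2
for n in("scene","top"):
    im=manip.get_image(n); cv2.imwrite(f"pics/{n}0.png",im[:,:,::-1]); 
    print(n,manip.camera_info(n))
print(manip.camera_info("wrist")); print(manip.get_state())
E
```

```text
scene {'fov_y': 52.14094052707629, 'cx': 273.1725409273853, 'cy': 203.84021899776616, 'dist': array([0.03640736, 0.        , 0.        , 0.        , 0.        ]), 'rvec': array([ 1.47145536,  1.93530536, -0.97245382]), 'tvec': array([ 0.13930833, -0.26392745,  1.3454117 ])}
top {'fov_y': 54.883988059083414, 'cx': 276.58551188300004, 'cy': 212.79158317241664, 'dist': array([0.00789516, 0.        , 0.        , 0.        , 0.        ]), 'rvec': array([ 2.13272371, -2.12769087,  0.20016488]), 'tvec': array([-0.01173321,  0.58776577,  0.911836  ])}
{'fov_y': 63.05981012759367, 'cx': 280.3858981751109, 'cy': 204.03460687494422, 'dist': array([-0.03169425,  0.        ,  0.        ,  0.        ,  0.        ]), 'hand_eye': array([[-1.66519494e-04, -9.45602330e-01, -3.25324769e-01,
         8.30703499e-02],
       [ 9.99999732e-01, -3.89184879e-04,  6.19364704e-04,
        -5.71713281e-04],
       [-7.12284189e-04, -3.25324579e-01,  9.45602142e-01,
        -1.42502202e-01],
       [ 0.00000000e+00,  0.00000000e+00,  0.00000000e+00,
         1.00000000e+00]])}
{'clock': 0.1, 'qpos': array([ 1.10700896e+00,  2.76558196e-01,  1.50601113e+00, -5.70868142e-06,
        1.36071106e+00, -1.21000319e-01]), 'qd': array([ 4.47833987e-04,  5.98137004e-05, -1.09689002e-03,  3.69619595e-04,
        1.22121692e-03,  7.97966820e-04]), 'effort': array([-2.84446269e-04, -4.17701840e+01, -2.46404672e+01, -3.20639010e-04,
        5.90808224e-03, -9.75999399e-06]), 'position': array([0.19305856, 0.54111745, 0.2305093 ]), 'ee_rot': array([-2.40568237e-04,  1.70554972e-01,  9.85347801e-01, -8.08855482e-04]), 'contact_force': array([ 0.36202514,  0.28275331, -0.45224794]), 'moment': array([0.0262462 , 0.02475657, 0.00167998]), 'width': 0.08512026885017578}
```

View pics/scene0.png

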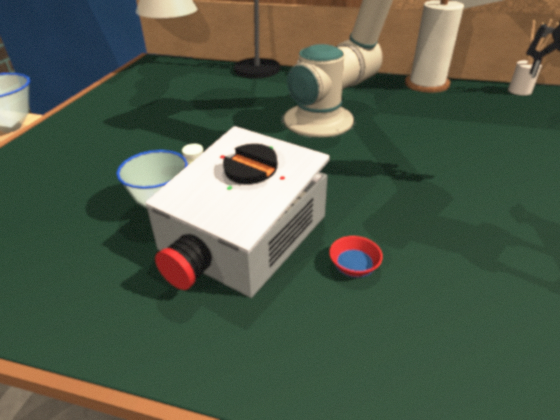

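View pics/top0.png

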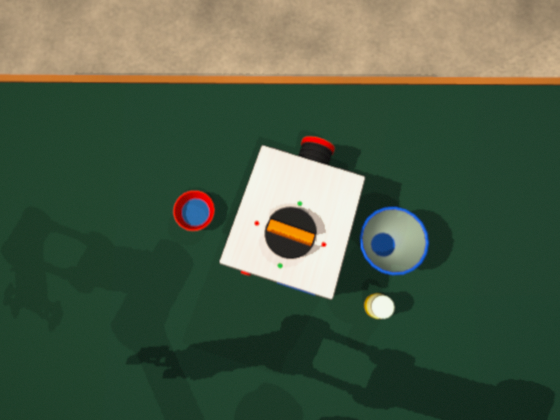

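The scene view shows the ajar lid with its front corners near (237,130) and (328,158), and the orange slot near (250,165). In the top view, the lid corners are near (262,146), (364,178), (331,298) and (220,263). The slot centre is near (291,233), the bowl is on the right, the jar at the front right and the dish on the left.

```bash
cat > h.py <<'E'
import numpy as np, cv2
from rig import manip
from scipy.spatial.transform import Rotation as R
def K(c): 
    f=210/np.tan(np.radians(c["fov_y"])/2); return np.array([[f,0,c["cx"]],[0,f,c["cy"]],[0,0,1]])
def rays(name,px,st=None):
    c=manip.camera_info(name)
    u=cv2.undistortPoints(np.array(px,float).reshape(-1,1,2),K(c),c["dist"])[:,0]
    d=np.c_[u,np.ones(len(u))]
    if name=="wrist":
        q=st["ee_rot"]; T=R.from_quat([q[1],q[2],q[3],q[0]]).as_matrix(); H=c["hand_eye"]
        return T@H[:3,3]+st["position"], d@(T@H[:3,:3]).T
    M=cv2.Rodrigues(c["rvec"])[0]; return -M.T@c["tvec"], d@M
def plane(name,px,z,st=None):
    o,d=rays(name,px,st); return o+d*((z-o[2])/d[:,2])[:,None]
def tri(a,b):
    (o1,d1),(o2,d2)=rays("top",a),rays("scene",b); out=[]
    for u,v in zip(d1,d2):
        s=np.linalg.lstsq(np.c_[u,-v],o2-o1,rcond=None)[0]; p,q=o1+s[0]*u,o2+s[1]*v
        out.append(np.r_[(p+q)/2,np.linalg.norm(p-q)])
    return np.array(out)
def blobs(m,amin=4):
    n,_,s,c=cv2.connectedComponentsWithStats(m.astype(np.uint8)); return [(c[i].round(1),s[i,4]) for i in range(1,n) if s[i,4]>=amin]
def hsv(im): return cv2.cvtColor(im,cv2.COLOR_RGB2HSV).astype(int).transpose(2,0,1)
E
python3 - <<'E'
from h import *
np.set_printoptions(precision=4,suppress=True)
C={}
for n,roi,thr in(("top",(200,130,380,310),150),("scene",(145,125,335,250),170)):
    im=cv2.imread(f"pics/{n}0.png")[:,:,::-1].copy(); x0,y0,x1,y1=roi
    h,s,v=hsv(im); k=np.zeros(h.shape,bool); k[y0:y1,x0:x1]=1
    m=((s<70)&(v>thr)&k).astype(np.uint8)
    c=max(cv2.findContours(m,0,2)[0],key=cv2.contourArea); hull=cv2.convexHull(c)
    ap=cv2.approxPolyDP(hull,8,True)[:,0]; print(n,ap.tolist())
    o=((h>8)&(h<22)&(s>150)&(v>120)&k).astype(np.uint8)
    oc=max(cv2.findContours(o,0,2)[0],key=cv2.contourArea); print(" orange",cv2.minAreaRect(oc))
    print(" red",blobs(((h<7)|(h>173))&(s>120)&(v>90)&k),"green",blobs((h>45)&(h<85)&(s>90)&(v>100)&k))
E
```

```text
top [[262, 146], [364, 178], [331, 298], [220, 262]]
 orange ((290.3154296875, 232.02308654785156), (47.537803649902344, 12.591693878173828), 19.44003677368164)
 red [(array([317.8, 141.6]), np.int32(223)), (array([207.3, 208.4]), np.int32(248)), (array([256.4, 222.8]), np.int32(16)), (array([323.4, 244.1]), np.int32(17)), (array([245. , 272.8]), np.int32(28))] green [(array([299.5, 203.1]), np.int32(15)), (array([279.7, 265.1]), np.int32(18))]
scene [[145, 154], [238, 127], [328, 159], [324, 177], [244, 249], [145, 204]]
 orange ((253.10272216796875, 163.7739715576172), (43.201026916503906, 8.938142776489258), 24.443954467773438)
 red [(array([222.5, 156.5]), np.int32(8)), (array([282. , 177.5]), np.int32(6)), (array([332.4, 246. ]), np.int32(33)), (array([168. , 248.5]), np.int32(24))] green [(array([229. , 187.5]), np.int32(6))]
```

```bash
python3 - <<'E'
from h import *
np.set_printoptions(precision=4,suppress=True)
# red +y, red -y, green back, front-left, front-right, backright
P=tri([[256.4,222.8],[323.4,244.1],[299.5,203.1],[220,262.5],[331,298],[364,178]],[[282,177.5],[222.5,156.5],[229,187.5],[328,158.5],[238,129],[151,206]])
print(P)
B=plane("top",[[262,146],[364,178]],.122); print("back",B)
xa=-(B[0]-B[1]); xa=np.array([xa[1]*-1,xa[0],0]); xa/=np.linalg.norm(xa); print("box x axis from hinge",xa,np.arctan2(xa[1],xa[0]))
F=P[3:5,:3].mean(0); bk=B.mean(0); d=F-bk; print("F",F,"tilt",np.arctan2(d[2],np.hypot(d[0],d[1])),np.linalg.norm(d), "yaw",np.arctan2(-d[1],-d[0]))
S=P[:2,:3].mean(0); d=S-bk; print("S",S,"tilt",np.arctan2(d[2],np.hypot(d[0],d[1])),np.linalg.norm(d),"yaw",np.arctan2(-d[1],-d[0]))
O=plane("top",[[290.3,232],[313,240],[268,224]],S[2]+.004);print("orange",O)
e=O[2]-O[1];print("slot dir",np.arctan2(e[1],e[0]))
print("bowl rim",plane("top",[[394,240]],.1),"jar",plane("top",[[380,307]],.07),"dish",plane("top",[[194,211]],.03))
E
```

```text
[[ 0.5488  0.0338  0.1461  0.0006]
 [ 0.5033 -0.1084  0.1456  0.0019]
 [ 0.5941 -0.0595  0.137   0.0006]
 [ 0.464   0.1085  0.1499  0.0002]
 [ 0.3903 -0.1179  0.1512  0.009 ]
 [ 0.6559 -0.2038  0.1112  0.0109]]
back [[ 0.73    0.0237  0.122 ]
 [ 0.6555 -0.2065  0.122 ]]
box x axis from hinge [ 0.9514 -0.3081  0.    ] -0.31315587007661316
F [ 0.4272 -0.0047  0.1505] tilt 0.10178291171641195 0.2808042718032029 yaw -0.3157652443791863
S [ 0.5261 -0.0373  0.1459] tilt 0.13531152341190614 0.17684618694634327 yaw -0.3139635799611568
orange [[ 0.5288 -0.0389  0.1499]
 [ 0.5118 -0.0869  0.1499]
 [ 0.5458  0.0086  0.1499]]
slot dir 1.2287133417596363
bowl rim [[ 0.518  -0.2736  0.1   ]] jar [[ 0.3699 -0.2433  0.07  ]] dish [[0.5959 0.1912 0.03  ]]
```

Lid tilt is about 0.135 rad and box yaw about -0.314. The slot is at fastener angle about 0.03, and the jaw axis already lines up with it. I'm moving to above the press spot with the fingers shut.

>>> carry_out(moves=[0, 1.7, -3.7, 0, 0, 0, 1.7, -3.7, 0, 0, 0, 1.7, -3.7, 0, 0, 0, 1.7, -3.7, 0, 0, 0, 1.7, -3.7, 0, 0, 0, 1.7, -3.7, 0, 0, 0, 1.7, -3.7, 0, 0, 0, 1.7, -3.7, 0, 0, 0, 1.7, -3.7, 0, 0, 0, 1.7, -3.7, 0, 0], squeeze=20)

```text
clock: 1.1
position: [0.3634, 0.17, 0.2312]
ee_rot: [-0.0, 0.17, 0.985, 0.0]
contact_force: [1.4, -0.3, -0.7]
width: 0.0001
```

>>> carry_out(moves=[0, 1.7, -3.7, 0, 0, 0, 1.7, -3.7, 0, 0, 0, 1.7, -3.7, 0, 0, 0, 1.7, -3.7, 0, 0, 0, 1.3, -3.4, 0, 0, 0, 0, 0, -1, 0, 0, 0, 0, -1, 0, 0, 0, 0, -1, 0, 0, 0, 0, -0.5, 0, 0, 0, 0, 0, 0])

```text
clock: 2.1
position: [0.4431, -0.0093, 0.1953]
ee_rot: [-0.001, 0.17, 0.985, 0.0]
contact_force: [0.8, -1.0, -0.1]
width: 0.0001
```

>>> carry_out(moves=[0, 0, 0, -1, 0, 0, 0, 0, -1, 0, 0, 0, 0, -1, 0, 0, 0, 0, -0.8, 0, 0, 0, 0, -0.8, 0, 0, 0, 0, -0.8, 0, 0, 0, 0, -0.8, 0, 0, 0, 0, -0.6, 0, 0, 0, 0, -0.4, 0, 0, 0, 0, 0, 0])

```text
clock: 3.1
position: [0.4442, -0.0105, 0.1238]
ee_rot: [-0.0, 0.171, 0.985, 0.0]
contact_force: [0.4, -0.4, -0.2]
width: 0.0001
```

>>> carry_out(moves=[0, 0, 0, -0.1, 0, 0, 0, 0, -0.1, 0, 0, 0, 0, -0.1, 0, 0, 0, 0, -0.1, 0, 0, 0, 0, 0, 0, 0, 0, 0, 0, 0, 0, 0, 0, 0, 0, 0, 0, 0, 0, 0, 0, 0, 0, 0, 0, 0, 0, 0, 0, 0])

```text
clock: 4.1
position: [0.4448, -0.0106, 0.1219]
ee_rot: [0.001, 0.171, 0.985, -0.0]
contact_force: [-2.2, 0.2, 11.2]
width: 0.0002
```

```bash
python3 - <<'E'
from h import *
st=manip.get_state(); print(st["position"],st["contact_force"],st["moment"])
cv2.imwrite("pics/s1.png",manip.get_image("scene")[80:320,100:420,::-1].repeat(2,0).repeat(2,1))
E
```

```text
[ 0.44481466 -0.01056059  0.12192192] [-2.24882405  0.18946485 11.21856979] [ 0.08932464  0.4466818  -0.04559756]
```

View pics/s1.png

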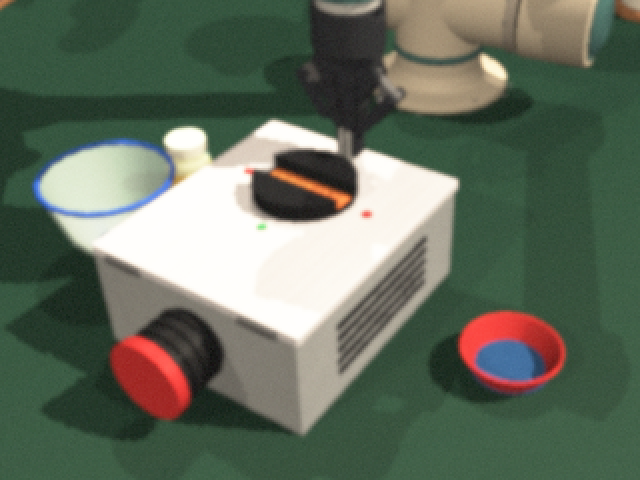

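The picture shows the lid closed flat, with the fingertip on the front strip at about (345,150). The tip is at z = 0.1219 with 11 N of reaction, so it's on the hard stop. Next I rise, go over the slot with the fingers open, and take a wrist view.

>>> carry_out(moves=[0, 0, 0, 1, 0, 0, 0, 0, 2, 0, 65, 0, 0, 2.5, 0, 65, 1.7, -0.6, 2, 0, 65, 3, -1, 0, 0, 65, 3, -0.9, 0, 0, 65, 0, 0, 0, 0, 65, 0, 0, 0, 0, 65, 0, 0, 0, 0, 65, 0, 0, 0, 0])

```text
clock: 5.15
position: [0.5202, -0.035, 0.1953]
ee_rot: [-0.0, 0.17, 0.985, 0.0]
contact_force: [0.2, -0.4, -1.0]
width: 0.0555
```

```bash
python3 - <<'E'
from h import *
np.set_printoptions(precision=4,suppress=True)
st=manip.get_state(); im=manip.get_image("wrist"); cv2.imwrite("pics/w1.png",im[:,:,::-1]); print(st["position"],st["width"])
h,s,v=hsv(im)
o=((h>8)&(h<22)&(s>150)&(v>120)).astype(np.uint8)
oc=max(cv2.findContours(o,0,2)[0],key=cv2.contourArea); print(" orange",cv2.minAreaRect(oc))
p=cv2.boxPoints(cv2.minAreaRect(oc)); P=plane("wrist",p,.126,st); print(P,P.mean(0))
im=manip.get_image("top"); h,s,v=hsv(im)
o=((h>8)&(h<22)&(s>150)&(v>120)).astype(np.uint8); o[:130]=0
cs=cv2.findContours(o,0,2)[0]
if cs: print("top",cv2.minAreaRect(max(cs,key=cv2.contourArea)))
E
```

```text
[ 0.5202 -0.035   0.1953] 0.05554116423058024
 orange ((279.0, 227.5), (33.0, 148.0), 90.0)
[[ 0.4982 -0.0805  0.126 ]
 [ 0.5311  0.0115  0.126 ]
 [ 0.5542  0.005   0.126 ]
 [ 0.5202 -0.0902  0.126 ]] [ 0.5259 -0.0385  0.126 ]
top ((304.75384521484375, 245.53077697753906), (7.6901535987854, 13.51978588104248), 82.87498474121094)
```

View pics/w1.png

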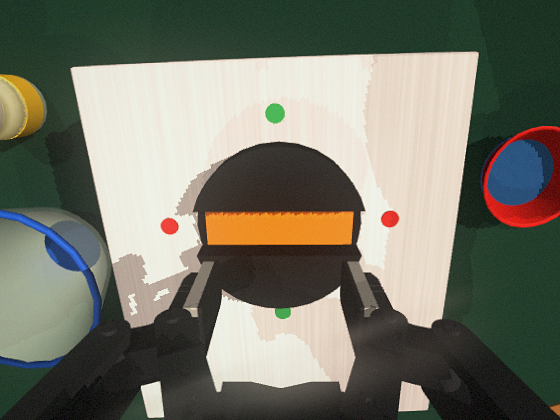

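The wrist view shows the slot (orange, about (279,228)), the red dots at (170,226) and (390,219), and the front green dot at (275,113). The fingers line up with the slot direction. I'll use the dots to refine the centre.

```bash
python3 - <<'E'
from h import *
np.set_printoptions(precision=4,suppress=True)
st=manip.get_state(); im=cv2.imread("pics/w1.png")[:,:,::-1].copy(); h,s,v=hsv(im)
r=[b for b in blobs(((h<7)|(h>173))&(s>120)&(v>90),40)]; g=[b for b in blobs((h>45)&(h<85)&(s>90)&(v>90),40)]; print(r,g)
px=[b[0] for b in r if 150<b[0][0]<410 and b[1]<500]+[b[0] for b in g if b[1]<500]
P=plane("wrist",px,.122,st); print(P); d=P[1]-P[0]; print("mid",P[:2].mean(0),np.arctan2(d[1],d[0]), "radius",np.linalg.norm(d)/2)
E
```

```text
[(array([530.7, 185.6]), np.int32(3009)), (array([389.6, 218.5]), np.int32(226)), (array([169.1, 225.8]), np.int32(215))] [(array([274.6, 112.9]), np.int32(295)), (array([282.5, 312.5]), np.int32(144))]
[[ 0.5469  0.0338  0.122 ]
 [ 0.5013 -0.1096  0.122 ]
 [ 0.4553 -0.0161  0.122 ]
 [ 0.5938 -0.0601  0.122 ]]
mid [ 0.5241 -0.0379  0.122 ] -1.8781534032089073 radius 0.07524564427453719
```

>>> carry_out(moves=[65, 0.4, -0.3, 0, 0, 65, 0, 0, -1, 0, 65, 0, 0, -1, 0, 65, 0, 0, -1, 0, 65, 0, 0, -1, 0, 65, 0, 0, -0.8, 0, 65, 0, 0, -0.6, 0, 65, 0, 0, -0.6, 0, 65, 0, 0, -0.4, 0, 65, 0, 0, 0, 0])

```text
clock: 6.25
position: [0.525, -0.0384, 0.1308]
ee_rot: [-0.0, 0.171, 0.985, 0.0]
contact_force: [0.3, 0.6, -1.0]
width: 0.0556
```

>>> carry_out(moves=[65, 0, 0, -0.2, 0, 65, 0, 0, -0.2, 0, 65, 0, 0, -0.2, 0, 65, 0, 0, 0, 0, 65, 0, 0, 0, 0, 65, 0, 0, 0, 0, 65, 0, 0, 0, 0, 65, 0, 0, 0, 0, 65, 0, 0, 0, 0, 65, 0, 0, 0, 0])

```text
clock: 7.25
position: [0.5253, -0.0384, 0.1254]
ee_rot: [0.0, 0.171, 0.985, 0.0]
contact_force: [0.2, -0.2, 0.4]
width: 0.0556
```

>>> carry_out(moves=[65, -0.05, 0, -0.1, 0, 65, 0, 0, -0.1, 0, 65, 0, 0, 0, -0.1, 65, 0, 0, 0, -0.1, 65, 0, 0, 0, -0.1, 65, 0, 0, 0, -0.1, 65, 0, 0, 0, -0.1, 65, 0, 0, 0, -0.1, 65, 0, 0, 0, -0.1, 65, 0, 0, 0, 0])

```text
clock: 8.25
position: [0.5233, -0.0377, 0.123]
ee_rot: [-0.002, 0.498, 0.867, -0.0]
contact_force: [-3.0, 1.5, 1.5]
width: 0.0556
```

```bash
python3 - <<'E'
from h import *
st=manip.get_state(); print(st["position"],st["contact_force"],st["moment"],st["ee_rot"])
cv2.imwrite("pics/w2.png",manip.get_image("wrist")[:,:,::-1])
E
```

```text
[ 0.5233362  -0.03768792  0.12304262] [-2.95168306  1.49263822  1.48829201] [0.34356162 0.45350637 0.08827849] [-1.56447481e-03  4.97898522e-01  8.67233870e-01 -1.71599934e-04]
```

View pics/w2.png

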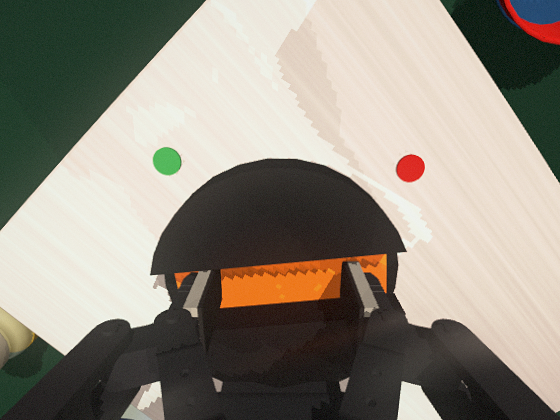

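The fingertips are seated in the slot (orange visible between them, about (280,285)) and the fastener is turning with them, slightly behind. I'll keep turning.

>>> carry_out(moves=[65, 0, 0, 0, -0.1, 65, 0, 0, 0, -0.1, 65, 0, 0, 0, -0.1, 65, 0, 0, 0, -0.1, 65, 0, 0, 0, -0.1, 65, 0, 0, 0, -0.1, 65, 0, 0, 0, -0.1, 65, 0, 0, 0, -0.1, 65, 0, 0, 0, -0.05, 65, 0, 0, 0, 0])

```text
clock: 9.3
position: [0.5242, -0.0377, 0.1229]
ee_rot: [-0.001, 0.811, 0.585, -0.0]
contact_force: [-1.5, 4.8, -0.9]
width: 0.0556
```

>>> carry_out(moves=[65, 0, 0, 0, -0.03, 65, 0, 0, 0, -0.03, 65, 0, 0, 0, -0.02, 65, 0, 0, 0, -0.02, 65, 0, 0, 0, 0, 65, 0, 0, 0, 0, 65, 0, 0, 0, 0, 65, 0, 0, 0, 0, 65, 0, 0, 0, 0, 65, 0, 0, 0, 0])

```text
clock: 10.3
position: [0.5245, -0.0379, 0.123]
ee_rot: [-0.001, 0.839, 0.544, -0.0]
contact_force: [-1.6, 5.2, -1.2]
width: 0.0557
```

```bash
python3 - <<'E'
from h import *
st=manip.get_state(); q=st["ee_rot"]; print(st["position"],st["contact_force"],st["moment"],"jaw yaw",2*np.arctan2(q[2],q[1])-np.pi/2)
cv2.imwrite("pics/w3.png",manip.get_image("wrist")[:,:,::-1])
E
```

```text
[ 0.52445567 -0.03791697  0.12298817] [-1.59910459  5.17963989 -1.18190583] [0.83788818 0.27003489 0.0696067 ] jaw yaw -0.421387281822448
```

View pics/w3.png

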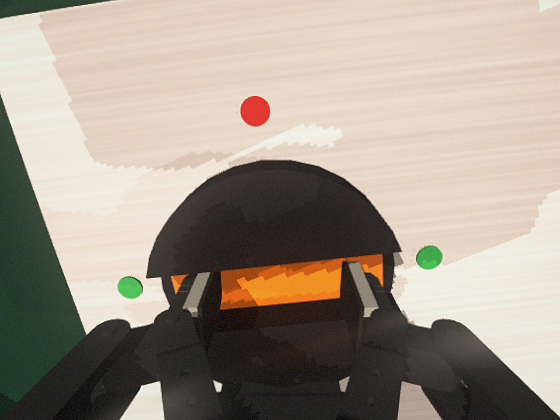

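The slot edge, (150,276) to (400,252), is parallel to the green dots, (130,287) to (429,258). The turning moment hasn't risen yet, so I'll turn a little further to feel the stop.

>>> carry_out(moves=[65, 0, 0, 0, -0.02, 65, 0, 0, 0, -0.02, 65, 0, 0, 0, -0.02, 65, 0, 0, 0, -0.02, 65, 0, 0, 0, 0, 65, 0, 0, 0, 0, 65, 0, 0, 0, 0, 65, 0, 0, 0, 0, 65, 0, 0, 0, 0, 65, 0, 0, 0, 0])

```text
clock: 11.35
position: [0.5245, -0.0378, 0.123]
ee_rot: [0.001, 0.856, 0.517, -0.001]
contact_force: [0.2, 8.0, -1.3]
width: 0.0554
```

```bash
python3 - <<'E'
from h import *
st=manip.get_state(); q=st["ee_rot"]; print(st["position"],st["contact_force"],st["moment"],"jaw yaw",2*np.arctan2(q[2],q[1])-np.pi/2)
E
```

```text
[ 0.52454238 -0.03776257  0.12302484] [ 0.21272475  7.98937911 -1.34135858] [1.43434379 0.2185855  4.84102907] jaw yaw -0.4846840092402751
```

The moment about z rose to 4.8 N m, so the stop is reached. I'll back off inside the slot play and lift straight out.

>>> carry_out(moves=[65, 0, 0, 0, 0.05, 65, 0, 0, 0, 0.05, 65, 0, 0, 0, 0.05, 65, 0, 0, 0, 0.03, 65, 0, 0, 0, 0, 65, 0, 0, 1, 0, 65, 0, 0, 2, 0, 65, 0, 0, 3, 0, 65, 0, 0, 4, 0, 65, 0, 0, 0, 0])

```text
clock: 12.35
position: [0.5288, -0.0397, 0.2298]
ee_rot: [0.005, 0.811, 0.584, 0.004]
contact_force: [1.4, 0.1, 0.3]
width: 0.0555
```

```bash
python3 - <<'E'
from h import *
st=manip.get_state(); print(st["position"],st["contact_force"],st["moment"])
im=manip.get_image("wrist"); cv2.imwrite("pics/w4.png",im[:,:,::-1]); h,s,v=hsv(im)
g=[b[0] for b in blobs((h>45)&(h<85)&(s>90)&(v>90),40) if b[1]<600]; P=plane("wrist",g,.122,st); d=P[1]-P[0]; print("green dir",np.arctan2(d[1],d[0]),len(g))
o=((h>8)&(h<22)&(s>150)&(v>100)).astype(np.uint8); c=max(cv2.findContours(o,0,2)[0],key=cv2.contourArea)
vx,vy,x,y=cv2.fitLine(c,2,0,.01,.01)[:,0]; Q=plane("wrist",[[x-60*vx,y-60*vy],[x+60*vx,y+60*vy]],.126,st); d=Q[1]-Q[0]; print("slot dir",np.arctan2(d[1],d[0]))
cv2.imwrite("pics/t4.png",manip.get_image("top")[:,:,::-1])
E
```

```text
[ 0.52883035 -0.03968419  0.22981675] [1.35071923 0.11023492 0.30123764] [ 0.01233225 -0.03113218 -0.05141883]
green dir 2.835555470547176 2
slot dir -0.2953719996140314
```

View pics/w4.png

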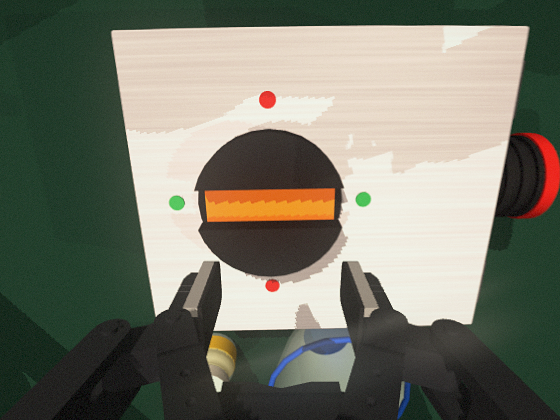

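View pics/t4.png

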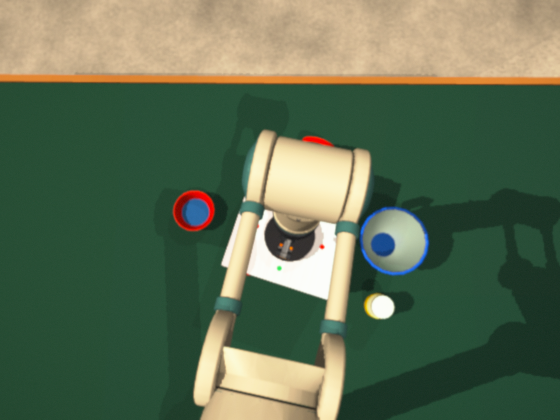

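The slot, about (270,205), lines up with the green dots at (177,203) and (363,199). Its direction is -0.295 against -0.306 for the dots. The dish, bowl and jar are where they started in the top view, at (194,211), (394,240) and (380,307). The tool is clear at z = 0.23, so I'm handing in.

```bash
python3 -c "
from rig import manip
print(manip.sign_off())"
```

```text
the job is handed in; nothing more can be done
None
```

I pressed the lid shut, turned the fastener clockwise to its locked stop and handed the job in after about 12.5 s of the 48 s. `sign_off` gives no verdict, so what follows rests on my own checks.

- **Lid:** I pressed it with closed fingertips at the press spot. The tip stopped at z = 0.1219 m, the shut height, with 11 N of reaction. The scene picture showed the lid flat.
- **Fastener:** I turned it with the opened fingers in the slot until the moment about z rose from 0.07 to 4.8 N m, which marks the stop. I then backed off within the slot's play and lifted out to z = 0.23 m. The last wrist view put the slot 0.01 rad from the line through the green dots (-0.295 against -0.306 rad), inside the 0.14 rad allowed.
- **Bystanders:** the jar, dish and bowl appear at the same pixels in the last top view as at the start. I compared these by eye and did not measure them again.
- **Disagreement:** my first estimates of the lid opening differed, 0.10 rad from the front corners and 0.135 rad from the red dots. This made no difference, because I pressed until the lid met its stop.

No check failed.

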